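# Load a plywood wheel on a dial sander and index it one station

### The arm

A 7-joint arm with a two-finger parallel gripper is mounted at the origin on the work surface. World frame = base frame: x ahead of the robot, y to its left, z up, the work surface at z = 0. Lengths are in m, angles in degrees, forces in N, time in s.
With the tool pointing down it reaches from about 0.4 to 0.875 m from the base axis. Payload 6.5 kg.
Tool frame: the origin (TCP) lies at the very end of the fingers, on their centre line; the grasp point (between the pads) lies 19 mm behind it; x points along the fingers, y is the direction in which the jaws open and shut, and the axes are right-handed (so a half turn about x gives the same grasp; the last joint's range is limited). The gripper opens to 88 mm and grips with 3 to 60 N. Pads are 18 mm wide; open, the fingers measure 123 mm over their backs; the gripper's body (75 mm by 187 mm) begins 45 mm behind the grasp point.
Start: joints at [-70.543, 30.733, -0.252, 88.115, 0.149, 61.152, -4.079], TCP at [0.257, 0.597, 0.239] pointing down, gripper open.
Joint ranges: [-154.64, 154.64], [-21.42, 123.67], [-72.66, 72.17], [13.99, 137.28], [-74.86, 254.86], [10.95, 109.41], [-158.01, 158.01]. Speed limits (degrees/s): [136.94, 136.94, 180, 180, 180, 180, 180].

### API

Orientations are given as a 3x3 rotation matrix whose columns are the frame's x, y, z axes.
In Python, from plant import read_state, grab_frame, job gives the robot as it stands. The module is installed in compiled form; this text tells all that it offers.
- The arm moves only by the tool drive_tool, never from a script. Its argument "moves" is a list of rows, each a list of 4 numbers: the shift along the tool's x, y, z in m, then the turn about the tool's x in rad. In form: [[tx, ty, tz, yaw], ...]. A call has 1 to 10 rows; each row is the pose to reach, as a shift and turn from the pose commanded when the call began, along the tool's axes at that moment; what a row does not reach only later rows make up. A row lasts 1/8 s, in which the tool goes at most 62.5 mm and 10.7 degrees, less where a joint would pass 70% of its speed; a pose out of reach is approached as far as the arm can. A call with a gripper value outside its range is refused whole. "fingers" is the opening, from 0 (shut) to 1 (fully open), set as the call begins (left out, the last holds). The fingers move at their own pace and stop on an object; "squeeze" is the grip in N (left out, the last holds). Time passes only in rows, so rows that repeat a pose let the fingers close. It gives the time, the measured TCP pose, the force and the opening at its end, in the units of the state.
- read_state(): the state, without advancing time (a new reading comes with each control period).
- grab_frame(name): name is "side" or "top" or "wrist"; returns a dict with "image" (384x512x3 uint8, red, green, blue), "mtx" (3x3 intrinsics, pixels), "k1" (the pictures are not rectified: a ray, as slopes to the right and down, at radius r is drawn at 1 + k1 r^2 times it, then the intrinsics apply), "rvec" (rotation vector, rad) and "tvec" (3), from world to camera coordinates, as OpenCV has them. Camera axes: x right, y down, z forward; pixel columns grow to the right and rows downward; lengths in m; the calibration is good to about 2 mm. A picture is of the moment at which its call begins. There is no depth.
- job.finish_job(): hands the job in, once; it reports no verdict.
The state is a dict: "time": time; "joint_pos": joint angles; "qvel": joint speeds; "effort": joint torques, N m; "eef_pos": TCP position; "tool_rot": TCP orientation; "ft_force": force on the tool from outside, world axes, zero at the start; "ft_torque": the same for the moment, N m; "opening": opening from 0.0 (shut) to 1.0 (fully open).
Only numpy, scipy, OpenCV 4.12 (cv2) and the standard library are available. Lean on these libraries where they do the work, as an engineer would, in place of code of your own. Each camera call takes 0.05 s, during which the arm holds its last target.

### The job

Put the loose plywood wheel on the empty square arbor at the dial sander's loading station: feel for the angle at which its square hole drops on, and seat it fully home and flat without forcing it (never press with more than 25 newtons). Let go of it, then turn the dial by its handle one click clockwise, so that your wheel stands at the sanding drum with the detent clicked in; do not turn it past that click. Leave the two wheels already mounted on their arbors, and the sanding block and the plywood bone where they lie.

Things in the scene. Friction and masses are not known exactly. Their poses are not given: they have to be found in the camera images.
- blank: the loose plywood wheel: a disc 56 mm in diameter, 28 mm thick, about 45 g, flat on the bench, both faces alike. Origin: centre of underside; z up; x and y parallel to the sides of its 25.6 mm square through-hole. It drops on the arbor when the squares agree within about 4 degrees (repeats every 90) and centres within 1 mm; at 5 N it slides round on top, over 10 N it drags the arbor round.
- machine: the dial sander, not running, fixed to the bench at a place and angle that vary: a grey round base 244 mm across under a 220 mm aluminium dial. Origin: on the bench surface under the dial's axis; z up; its x axis points from the loading station (the robot's side of the dial) through the dial's axis to the far side.
- drum_top (a point): centre of the top of the sander's upright abrasive drum, 50 mm in diameter, 121 mm above the bench, at the robot's left of the loading station; a dust hood 110 mm high curves round its outer side. A mounted wheel clears the drum by 3 mm. Fixed.
- plunger_bracket (a point): top of the fixed bracket (30 mm wide, 36 mm long, 55 mm above the bench) at the far right of the dial; its spring-loaded ball bears on the dial's notched rim and holds the dial at each station.
- dial (a joint): turn of the dial about its upright axis, rad; 0 at the start (ball in a notch), growing clockwise seen from above. Six notches, 1.047 rad apart. Leaving a notch takes up to 0.45 N m (about 9 N sideways at the handle) over the first 0.1 rad; then it turns nearly freely and stays where it is left, until over the last 0.1 rad before the next notch the ball drops in and pulls it home.
- dial_centre (a point): centre of the dial's top face, on its axis, 52 mm above the bench; turns with the dial. A steel hub disc 124 mm across stands 12 mm above this face, with a small cap of 36 mm in diameter 14 mm higher in the middle.
- handle_top (a point): centre of the top of the dial's upright black handle, 109 mm above the bench: a free-turning sleeve 22 mm in diameter and 43 mm tall that stands on the hub disc 50 mm from the dial's axis and is carried round with the dial. At the start it points to the robot's right and the dial's one-click turn carries it towards the robot.
- seat0 (a point): seat of the empty arbor at the loading station, 100 mm from the dial's axis, carried round with the dial: centre of the top of its round boss (40 mm in diameter, 64 mm above the bench, 12 mm above the dial's top face), on which the wheel's underside must come to rest; the wheel overhangs the boss by 8 mm all round.
- square_top (a point): centre of the top of the steel square that rises 20 mm from that boss, 84 mm above the bench; 24 mm across flats, edges chamfered 0.4 mm over the top 1.5 mm. The arbor turns in the dial about its own axis against a drag of 0.12 N m, so its square stands at any angle, which this point's orientation does NOT show: find it by touch or sight.
- seat1 (a point): boss top of the arbor at the sanding drum at the start, 60 degrees clockwise of seat0, made like seat0; carries wheel1.
- seat2 (a point): boss top of the next arbor clockwise, made like seat0; carries wheel2. The remaining three arbors are empty and are made like seat0.
- wheel1: a wheel like the loose one, already mounted on seat1; origin: centre of its underside. It rides round with the dial.
- wheel2: a wheel like the loose one, already mounted on seat2; origin: centre of its underside. It rides round with the dial.
- sanding_block: a cork sanding block 72 x 42 x 28 mm lying on the bench (long side along its x), origin: centre of its underside. Leave alone.
- ply_bone: a loose bone-shaped plywood part about 81 x 37 x 18 mm lying on the bench (long side along its x), origin: centre of its underside. Leave alone.
Not all that is in view belongs to the job. What is shaped like the blank but pink is not meant. What is shaped like the wheel2 but purple is not meant.

How it is judged (in metres and radians):
On the way, in this order (a step that is already met when the one before it is completed fails the run):
1. the wheel sits fully home on the arbor at the loading station, flat and let go of, with the dial still in its first notch (z of blank in the frame of seat0 between -0.002 and 0.002 m and horizontal distance between blank and seat0 below 0.0025 m and angle between blank's own z axis and vertical below 0.06 rad and contact force between the fingers and blank below 0.1 N and value of joint dial between -0.1 and 0.1 rad), for 0.2 s.
2. the dial is turned one click clockwise and the ball has dropped into the next notch (value of joint dial between 1 and 1.095 rad), for 0.2 s.
At the end, for the whole second after the job is handed in: The dial rests in the next notch, 60 degrees clockwise (within 2 degrees); the wheel sits on its arbor, underside within 2 mm of the boss, centred within 2.5 mm, level within 3 degrees; the other two mounted wheels still seated (within 4 mm); all at rest and let go (value of joint dial between 1.01 and 1.085 rad and velocity of joint dial between -0.02 and 0.02 rad/s and z of blank in the frame of seat0 between -0.002 and 0.002 m and horizontal distance between blank and seat0 below 0.0025 m and angle between blank's own z axis and vertical below 0.06 rad and distance between wheel1 and seat1 below 0.004 m and distance between wheel2 and seat2 below 0.004 m and linear speed of blank below 0.02 m/s); the robot touches nothing.
It fails at once if the wheel is pressed on the machine with more than 25 N (contact force between blank and machine above 25 N).
It fails at once if the dial is turned past the click (more than 15 degrees beyond it) (value of joint dial above 1.31 rad).
It fails at once if the dial is turned backwards out of its notch (value of joint dial below -0.2 rad).
It fails at once if a mounted wheel is pulled off its seat by more than 8 mm (distance between wheel1 and seat1 above 0.008 m or distance between wheel2 and seat2 above 0.008 m).
It fails at once if the sanding block or the plywood bone is moved by more than 20 mm (distance of any of sanding_block, ply_bone from where it was at the start of the episode above 0.02 m).
It also fails if it takes over 72 s, if anything falls off the work surface, if the arm or the gripper's body presses on something with over 40 N, if the wrist force passes 120 N, or if a joint passes its speed limit or range.

## Working session

There is one attempt and no reset: what is moved stays moved. The work goes in short steps, Python scripts to look and compute and a tool call to move; the robot and the scene stay as the last step left them, time stands still between calls to the robot, and variables do not carry over. Pictures are saved under pics/ and viewed, and the job is handed in when it is done.

Besides the shell and the picture viewer there is one more tool, called in YAML: its name, and indented under it one key for each argument. drive_tool: Moves the arm, as the interface text tells. Its arguments: {"type":"object","properties":{"moves":{"type":"array"},"fingers":{"type":"number"},"squeeze":{"type":"number"}},"required":["moves"]}

```bash
mkdir -p pics
cat > h.py <<'E'
import numpy as np, cv2
from plant import read_state, grab_frame, job
def snap(n,fn):
    f=grab_frame(n); cv2.imwrite('pics/'+fn,cv2.cvtColor(f['image'],cv2.COLOR_RGB2BGR)); np.savez('pics/'+fn+'.npz',**{k:np.array(f[k]) for k in('image','mtx','k1','rvec','tvec')}); return f
def load(fn): return dict(np.load('pics/'+fn+'.npz'))
def proj(f,P):
    R,_=cv2.Rodrigues(np.array(f['rvec'],float)); p=np.atleast_2d(P)@R.T+np.array(f['tvec']).ravel()
    s=p[:,:2]/p[:,2:]; s=s*(1+float(f['k1'])*(s**2).sum(1,keepdims=True)); m=np.array(f['mtx']); return s@m[:2,:2].T+m[:2,2]
def unproj(f,uv,z):
    m=np.array(f['mtx']); d=np.array([float(f['k1']),0,0,0])
    s=cv2.undistortPoints(np.array(uv,float).reshape(-1,1,2),m,d).reshape(-1,2)
    R,_=cv2.Rodrigues(np.array(f['rvec'],float)); c=-R.T@np.array(f['tvec']).ravel()
    r=np.c_[s,np.ones(len(s))]@R
    return c+r*((z-c[2])/r[:,2:])
E
python3 - <<'E'
from h import *
for n in('side','top','wrist'):
    f=snap(n,n+'0.png'); R,_=cv2.Rodrigues(np.array(f['rvec'],float)); print(n,-R.T@np.array(f['tvec']).ravel(),f['k1'],R[2])
s=read_state(); print(s)
E
```

```text
side [ 0.4281274  -0.89039963  0.93445165] -0.14730121984711417 [ 0.1366343   0.69541583 -0.70549833]
top [ 0.41940931 -0.05312752  1.28051478] -0.14490155904166407 [ 0.12287346 -0.01474687 -0.99231277]
wrist [0.18507802 0.62723879 0.3841868 ] -0.09148039534143335 [ 0.27065517 -0.11835021 -0.95537375]
{'time': 0.15, 'joint_pos': array([-70.54221341,  30.76825345,  -0.25676517,  88.15541065,
         0.15022539,  61.15090465,  -4.08003216]), 'qvel': array([-0.01183102, -0.08006658,  0.06192417, -0.14363554,  0.1100654 ,
        0.12522001,  0.00638754]), 'effort': array([ 1.47694907e-03, -5.71325684e+01,  9.91986170e-01, -2.51829690e+01,
       -5.61269245e-02,  1.51604653e-02,  8.07474203e-05]), 'eef_pos': array([0.25640043, 0.59680142, 0.23804725]), 'tool_rot': array([[-4.23094539e-04,  3.94656020e-01,  9.18828845e-01],
       [-1.22457590e-03,  9.18828034e-01, -3.94656236e-01],
       [-9.99999161e-01, -1.29215255e-03,  9.45351261e-05]]), 'ft_force': array([ 0.23681224, -0.04594341, -0.38607255]), 'ft_torque': array([ 0.03084316,  0.00848499, -0.02463349]), 'opening': 1.0007330418229727}
```

```bash
python3 -c "
import cv2,numpy as np
a=[cv2.imread('pics/%s0.png'%n) for n in('side','top','wrist')]
cv2.imwrite('pics/top0b.png',cv2.resize(a[1],(800,600),interpolation=cv2.INTER_CUBIC))"
```

```text
(no output)
```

View pics/top0b.png

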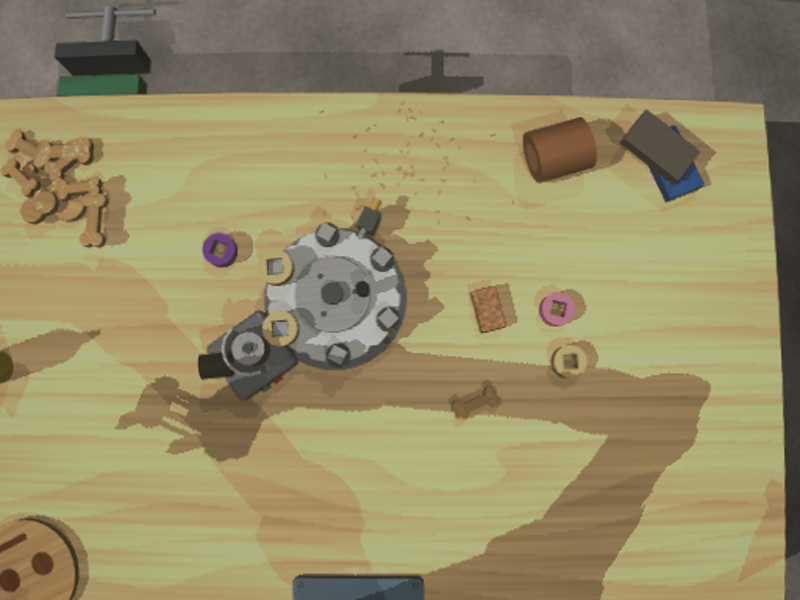

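View pics/side0.png

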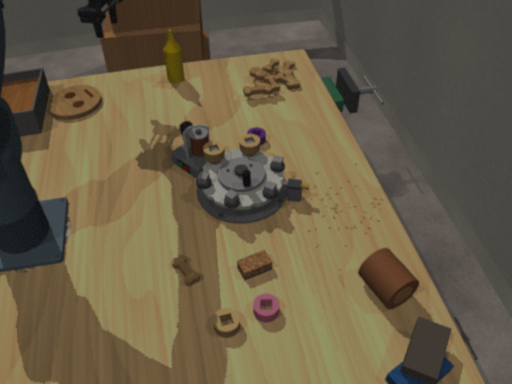

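View pics/wrist0.png

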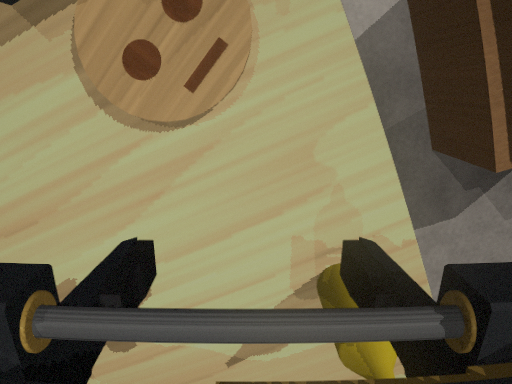

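```bash
python3 -c "
import cv2,numpy as np
a=cv2.imread('pics/top0.png')
m=a[120:250,120:280]; b=a[215:245,345:385]
c=np.zeros((600,800,3),np.uint8)
cv2.imwrite('pics/m.png',cv2.resize(m,(736,598),interpolation=cv2.INTER_CUBIC))
cv2.imwrite('pics/b.png',cv2.resize(b,(640,480),interpolation=cv2.INTER_CUBIC))"
```

```text
(no output)
```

View pics/m.png

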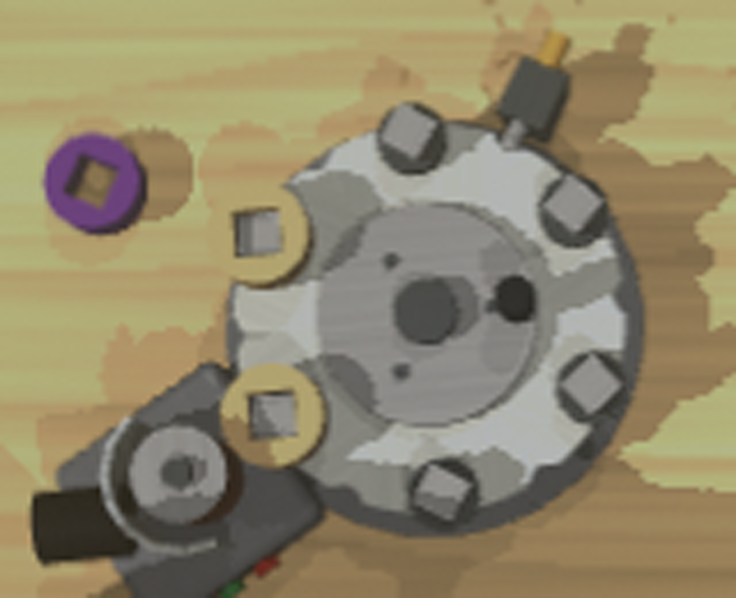

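View pics/b.png

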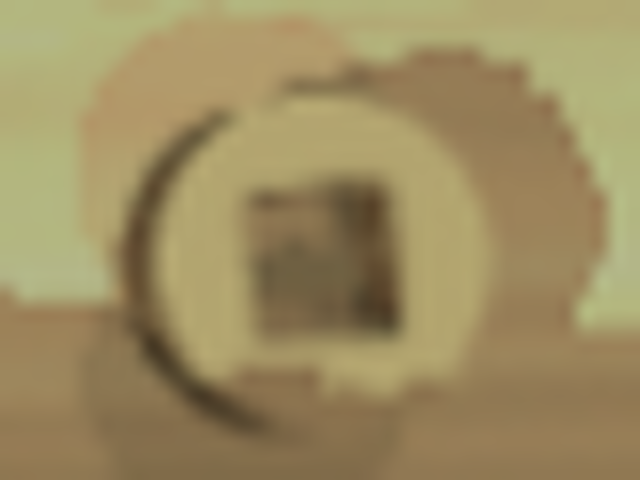

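```bash
cat > m.py <<'E'
from h import *
from scipy.optimize import least_squares
f=load('top0.png')
o=lambda p:np.array(p)/4.6+120-0.5+.5/4.6
sq=np.array([unproj(f,[o(p)],z)[0] for p,z in[((444,490),.084),((272,415),.092),((258,235),.092),((412,132),.084),((573,205),.084),((590,385),.084)]])
print(sq)
th=lambda a,i:a+np.pi-i*np.pi/3
def res(v): return np.concatenate([sq[i,:2]-v[:2]-.1*np.array([np.cos(th(v[2],i)),np.sin(th(v[2],i))]) for i in range(6)])
r=least_squares(res,[.6,0,0]);print(r.x,np.round(r.fun*1000,1))
c=r.x
print('seat0',c[:2]+.1*np.array([np.cos(th(c[2],0)),np.sin(th(c[2],0))]))
print('cap',unproj(f,[o((430,308))],.078),'handle',unproj(f,[o((515,298))],.109))
b=np.array([[345+323/16-.5,215+257/16-.5]]);print('blank',unproj(f,b,.028))
cs=[(248,190),(390,180),(400,333),(258,335)]
P=np.array([unproj(f,[[345+x/16-.5,215+y/16-.5]],.028)[0,:2] for x,y in cs]);print(P.mean(0));
for i in range(4): d=P[(i+1)%4]-P[i];print(np.linalg.norm(d),np.degrees(np.arctan2(d[1],d[0])))
print('drum',unproj(f,[o((178,473))],.121))
print('bone/block',unproj(f,[(475/1.5625,400/1.5625),(489/1.5625,308/1.5625),(557/1.5625,308/1.5625)],.02))
E
python3 m.py
```

```text
[[ 0.475553    0.03002418  0.084     ]
 [ 0.51499846  0.12278692  0.092     ]
 [ 0.61316673  0.13266804  0.092     ]
 [ 0.67225473  0.05026684  0.084     ]
 [ 0.63182369 -0.03868772  0.084     ]
 [ 0.53282881 -0.04850349  0.084     ]]
[0.57343757 0.0414258  0.10382722] [ 1.6 -1.   0.3  0.4 -1.  -0.1 -0.6 -1.5 -0.3  0.8  0.1  1.4]
seat0 [0.47397609 0.03106172]
cap [[0.5753246  0.03932939 0.078     ]] handle [[ 0.57689048 -0.00835546  0.109     ]]
blank [[ 0.4672575  -0.35503689  0.028     ]]
[ 0.46685559 -0.35521293]
0.023836386924076313 -86.1427467394528
0.02513500091023801 -177.34159994115026
0.02371926026442022 90.60538937572404
0.023786904188020423 2.964630811202066
drum [[0.48181234 0.16755709 0.121     ]]
bone/block [[ 0.40134255 -0.19523647  0.02      ]
 [ 0.55594905 -0.22013726  0.02      ]
 [ 0.5563649  -0.33668433  0.02      ]]
```

```bash
cat >> h.py <<'E'
def plan(xyz,jaw):
    s=read_state(); R=s['tool_rot']; d=R.T@(np.array(xyz)-s['eef_pos'])
    a=np.degrees(np.arctan2(R[1,1],R[0,1])); e=(jaw-a+180)%360-180
    print('t',s['time'],'pos',np.round(s['eef_pos'],4),'jaw',round(a,2),'tilt',np.round(R[:2,0],4),'F',np.round(s['ft_force'],2),'op',round(s['opening'],3)); print('row',np.round(d,4),round(-np.radians(e),4))
E
python3 -c "
from h import *
plan([.45,.03,.25],96)"
```

```text
t 0.15 pos [0.2564 0.5968 0.238 ] jaw 66.76 tilt [-0.0004 -0.0012] F [ 0.24 -0.05 -0.39] op 1.001
row [-0.0113 -0.4444  0.4016] -0.5104
```

drive_tool:
  moves:
    - [-0.03,-0.044,0.04,-0.05]
    - [-0.03,-0.09,0.08,-0.1]
    - [-0.03,-0.13,0.12,-0.15]
    - [-0.03,-0.18,0.16,-0.2]
    - [-0.03,-0.22,0.2,-0.25]
    - [-0.03,-0.27,0.24,-0.3]
    - [-0.03,-0.31,0.28,-0.36]
    - [-0.03,-0.36,0.32,-0.41]
    - [-0.02,-0.4,0.36,-0.46]
    - [-0.011,-0.444,0.402,-0.51]

```text
time: 1.4
eef_pos: [0.4511, 0.029, 0.2497]
tool_rot: [[0.001, -0.106, 0.994], [0.0, 0.994, 0.106], [-1.0, 0.0, 0.001]]
ft_force: [1.7, 0.6, -0.5]
opening: 1.0
```

drive_tool:
  moves:
    - [0,0,0,0]
    - [0,0,0,0]

```text
time: 1.65
eef_pos: [0.4504, 0.0312, 0.2496]
tool_rot: [[-0.001, -0.104, 0.995], [0.0, 0.995, 0.104], [-1.0, 0.0, -0.001]]
ft_force: [-0.3, 0.6, 0.4]
opening: 1.001
```

```bash
python3 -c "
from h import *
plan([.45,.03,.25],96)
f=snap('wrist','w1.png')
cv2.imwrite('pics/w1b.png',cv2.resize(cv2.imread('pics/w1.png'),(800,600),interpolation=cv2.INTER_CUBIC))
print(proj(f,[[.474,.031,.084]])*1.5625)
"
```

```text
t 1.65 pos [0.4504 0.0312 0.2496] jaw 95.95 tilt [-0.0006  0.0003] F [-0.31  0.59  0.44] op 1.001
row [-0.0004 -0.0011 -0.0005] -0.0008
[[382.36391502 310.9278503 ]]
```

View pics/w1b.png

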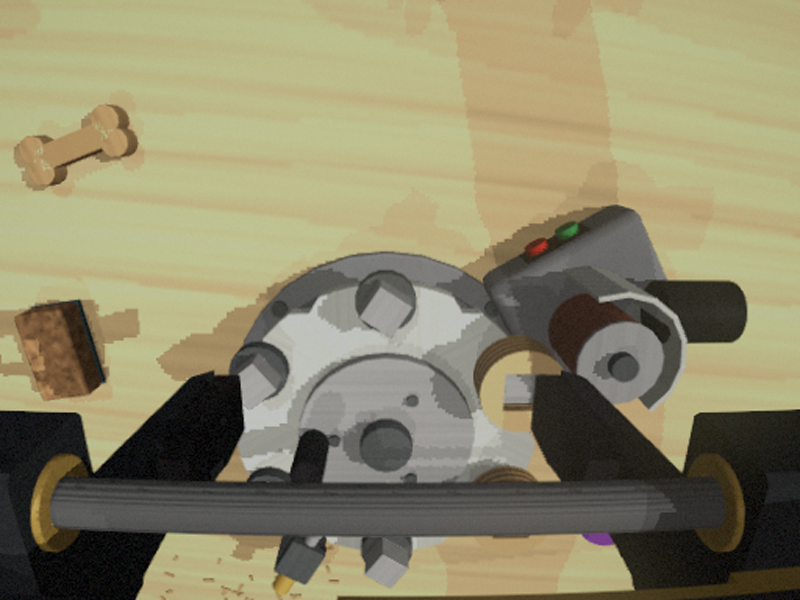

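```bash
python3 -c "
import cv2
a=cv2.imread('pics/w1.png')[165:225,205:285]
cv2.imwrite('pics/w1c.png',cv2.resize(a,(800,600),interpolation=cv2.INTER_CUBIC))
"
```

```text
(no output)
```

View pics/w1c.png

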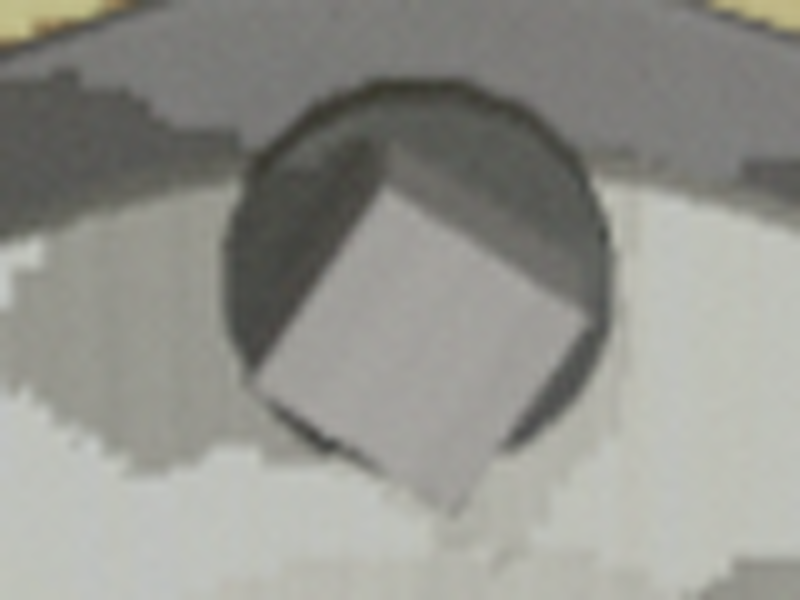

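```bash
cat > q.py <<'E'
from h import *
def quad(fn,cs,z,ox,oy,sc):
    f=load(fn);cs=np.array(cs,float)/sc+[ox,oy]-.5+.5/sc
    P=unproj(f,cs,z)[:,:2];print('c',P.mean(0))
    A=[]
    for i in range(4):
        d=P[(i+1)%4]-P[i];A.append(np.degrees(np.arctan2(d[1],d[0]))%90);print(round(np.linalg.norm(d)*1000,2),round(A[-1],2))
    print('yaw',np.degrees(np.angle(np.exp(4j*np.radians(A)).mean())/4))
E
python3 -c "
from q import *
quad('w1.png',[(388,188),(588,320),(452,515),(258,380)],.084,205,165,10)
plan([.45,-.355,.25],96)"
```

```text
c [0.4745558  0.03295197]
22.88 61.51
23.51 62.86
23.01 59.38
22.65 62.64
yaw -28.402591024620417
t 1.7 pos [0.4504 0.0319 0.2497] jaw 96.05 tilt [-0.0003  0.0005] F [-0.16  0.27  0.36] op 0.998
row [-0.0005 -0.3847 -0.0411] 0.0009
```

drive_tool:
  moves:
    - [0,-0.05,-0.005,-0.07]
    - [0,-0.1,-0.011,-0.14]
    - [0,-0.15,-0.016,-0.21]
    - [0,-0.2,-0.021,-0.28]
    - [0,-0.25,-0.027,-0.35]
    - [0,-0.3,-0.032,-0.42]
    - [0,-0.345,-0.037,-0.48]
    - [0,-0.385,-0.041,-0.54]
    - [0,-0.385,-0.041,-0.54]
    - [0,-0.385,-0.041,-0.54]

```text
time: 2.95
eef_pos: [0.45, -0.3571, 0.2498]
tool_rot: [[0.001, -0.599, 0.801], [0.001, 0.801, 0.599], [-1.0, -0.0, 0.001]]
ft_force: [0.3, 0.7, 0.7]
opening: 1.006
```

```bash
python3 -c "
from h import *
f=snap('wrist','w2.png')
plan([.467,-.355,.06],127)
p=proj(f,[[.467,-.355,.028]])[0];print(p)
x,y=int(p[0])-40,int(p[1])-30;print(x,y)
cv2.imwrite('pics/w2c.png',cv2.resize(cv2.imread('pics/w2.png')[y:y+60,x:x+80],(800,600),interpolation=cv2.INTER_CUBIC))
"
```

```text
t 3.0 pos [ 0.4503 -0.3556  0.2496] jaw 126.9 tilt [0.0004 0.0013] F [-0.03  0.38 -0.35] op 1.002
row [ 0.1897 -0.0097  0.0135] -0.0018
[239.27813241 175.18228265]
199 145
```

View pics/w2c.png

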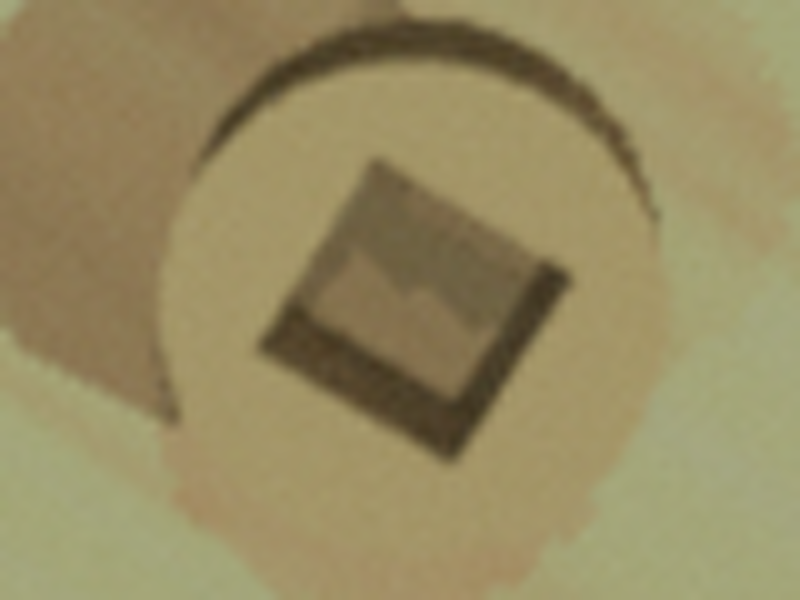

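View pics/w2.png

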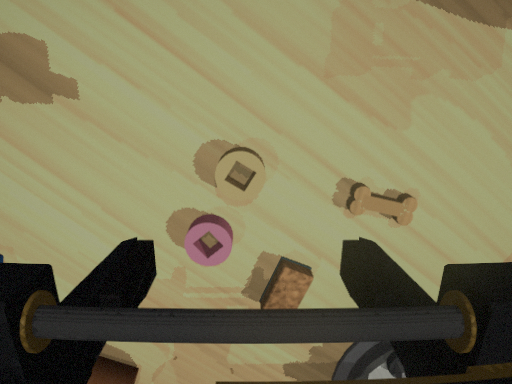

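```bash
python3 -c "
from q import *
quad('w2.png',[(376,158),(572,278),(452,463),(260,345)],.028,199,145,10)
"
```

```text
c [ 0.46700983 -0.35394203]
25.14 4.74
24.9 4.82
25.06 4.08
24.61 5.02
yaw 4.665320988339664
```

```bash
python3 -c "
from h import *
plan([.467,-.354,.005],127)"
```

```text
t 3.0 pos [ 0.4503 -0.3556  0.2496] jaw 126.9 tilt [0.0004 0.0013] F [-0.03  0.38 -0.35] op 1.002
row [ 0.2447 -0.0089  0.0141] -0.0018
```

drive_tool:
  moves:
    - [0.05,-0.0089,0.014,0]
    - [0.1,-0.0089,0.014,0]
    - [0.15,-0.0089,0.014,0]
    - [0.18,-0.0089,0.014,0]
    - [0.18,-0.0089,0.014,0]

```text
time: 3.62
eef_pos: [0.466, -0.3519, 0.0678]
tool_rot: [[-0.005, -0.603, 0.797], [0.003, 0.797, 0.603], [-1.0, 0.005, -0.002]]
ft_force: [-0.0, 0.6, -0.1]
opening: 1.003
```

```bash
python3 -c "
from h import *
plan([.467,-.354,.005],127)
snap('wrist','w3.png')"
```

```text
t 3.625 pos [ 0.466  -0.3519  0.0678] jaw 127.11 tilt [-0.0046  0.0025] F [-0.    0.61 -0.05] op 1.003
row [ 0.0628 -0.0026 -0.0003] 0.0019
```

View pics/w3.png

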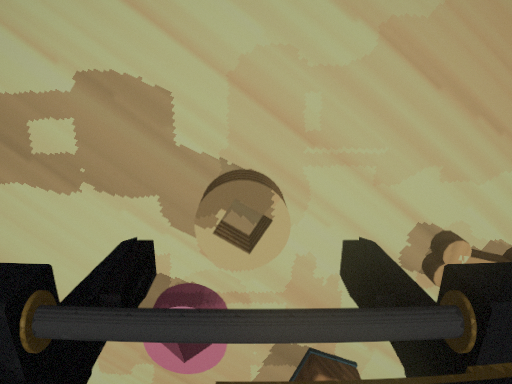

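drive_tool:
  moves:
    - [0.02,-0.002,0,0]
    - [0.04,-0.002,0,0]
    - [0.055,-0.002,0,0]
    - [0.062,-0.002,0,0]
    - [0.062,-0.002,0,0]
    - [0.062,-0.002,0,0]

```text
time: 4.42
eef_pos: [0.468, -0.3572, 0.0082]
tool_rot: [[0.001, -0.6, 0.8], [-0.0, 0.8, 0.6], [-1.0, -0.001, 0.0]]
ft_force: [0.7, 1.0, 0.6]
opening: 1.003
```

```bash
python3 -c "
from h import *
plan([.467,-.354,.005],127)
f=load('w3.png');print(proj(f,[[.467,-.354,.028]]))"
```

```text
t 4.425 pos [ 0.468  -0.3572  0.0082] jaw 126.9 tilt [ 0.0007 -0.0005] F [0.66 0.96 0.64] op 1.003
row [0.0032 0.0032 0.0011] -0.0017
[[242.01090221 226.11488434]]
```

drive_tool:
  moves:
    - [0.003,0.003,0.001,0]
    - [0.003,0.003,0.001,0]
    - [0.003,0.003,0.001,0]

```text
time: 4.8
eef_pos: [0.4668, -0.3539, 0.0049]
tool_rot: [[0.0, -0.601, 0.799], [-0.0, 0.799, 0.601], [-1.0, -0.0, 0.0]]
ft_force: [1.2, -0.5, 0.8]
opening: 0.998
```

drive_tool:
  moves:
    - [0,0,0,0]
    - [0,0,0,0]
    - [0,0,0,0]
    - [0,0,0,0]
    - [0,0,0,0]
    - [0,0,0,0]
  fingers: 0.4
  squeeze: 20

```text
time: 5.55
eef_pos: [0.4668, -0.354, 0.0048]
tool_rot: [[0.0, -0.601, 0.8], [-0.0, 0.8, 0.601], [-1.0, -0.0, 0.0]]
ft_force: [-0.3, -0.5, -0.0]
opening: 0.627
```

```bash
python3 -c "
from h import *
plan([.467,-.354,.2],127)"
```

```text
t 5.55 pos [ 0.4668 -0.354   0.0048] jaw 126.91 tilt [ 0.0001 -0.0001] F [-0.27 -0.53 -0.05] op 0.627
row [-0.1952 -0.0002  0.0002] -0.0016
```

drive_tool:
  moves:
    - [-0.02,0,0,0]
    - [-0.06,0,0,0]
    - [-0.11,0,0,0]
    - [-0.16,0,0,0]
    - [-0.195,0,0,0]
    - [-0.195,0,0,0]
    - [-0.195,0,0,0]
  fingers: 0.3

```text
time: 6.42
eef_pos: [0.4662, -0.3536, 0.1997]
tool_rot: [[-0.001, -0.601, 0.8], [0.0, 0.8, 0.601], [-1.0, 0.0, -0.0]]
ft_force: [0.9, 0.9, -1.1]
opening: 0.632
```

```bash
python3 -c "
from h import *
f=snap('wrist','w4.png')
plan([.4746,.033,.17],93.9)
s=read_state();R=s['tool_rot']
print(proj(f,[s['eef_pos']-R[:,0]*.023]))
cv2.imwrite('pics/w4c.png',cv2.resize(cv2.imread('pics/w4.png')[200:350,156:356],(800,600),interpolation=cv2.INTER_CUBIC))"
```

```text
t 6.475 pos [ 0.4659 -0.3534  0.199 ] jaw 126.92 tilt [-0.0015  0.0009] F [-0.86 -0.1  -0.41] op 0.632
row [0.0293 0.3037 0.2391] 0.5762
[[246.39820098 284.59918456]]
```

View pics/w4c.png

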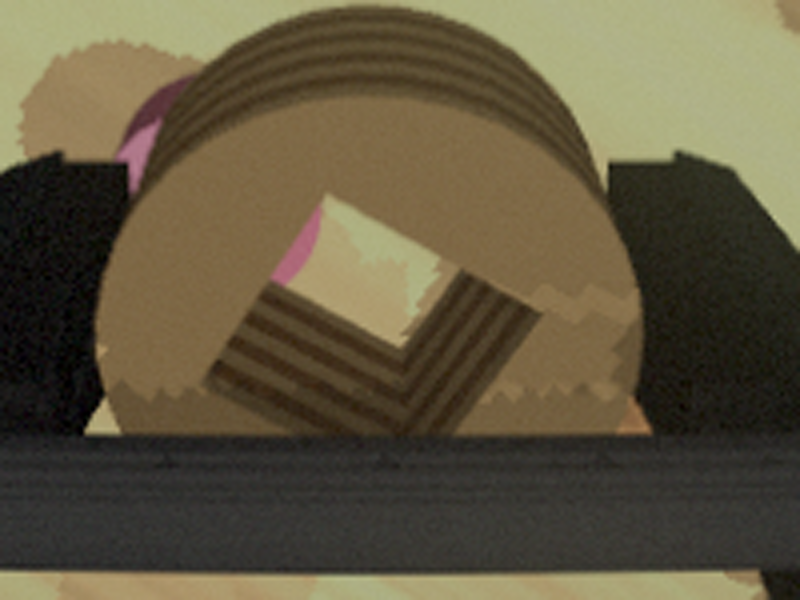

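```bash
python3 -c "
from q import *
f=load('w4.png'); s=read_state()
cs=np.array([(322,195),(540,315),(207,380)])/4+[156,200]-.375
P=unproj(f,cs,s['eef_pos'][2]+.0232)[:,:2];print(P,s['eef_pos'])
for i in(1,2): d=P[i]-P[0];print(np.linalg.norm(d),np.degrees(np.arctan2(d[1],d[0]))%90)
print('centre',(P[1]+P[2])/2)
"
```

```text
[[ 0.45512326 -0.36660619]
 [ 0.45271477 -0.34079431]
 [ 0.47948512 -0.36355975]] [ 0.46591404 -0.35341124  0.19899459]
0.02592400585523197 5.33078831150948
0.02455159815010297 7.127799628539164
centre [ 0.46609995 -0.35217703]
```

drive_tool:
  moves:
    - [0,0.035,0.027,0.06]
    - [0,0.07,0.055,0.13]
    - [0,0.11,0.087,0.2]
    - [0,0.15,0.118,0.28]
    - [0,0.19,0.15,0.36]
    - [0,0.23,0.181,0.44]
    - [0.01,0.265,0.209,0.52]
    - [0.02,0.29,0.228,0.57]
    - [0.029,0.304,0.239,0.587]
    - [0.029,0.304,0.239,0.587]

```text
time: 7.72
eef_pos: [0.4739, 0.0339, 0.1693]
tool_rot: [[-0.004, -0.06, 0.998], [0.0, 0.998, 0.06], [-1.0, 0.0, -0.003]]
ft_force: [-0.2, -0.5, -0.9]
opening: 0.626
```

drive_tool:
  moves:
    - [0,0,0,0]
    - [0,0,0,0]

```text
time: 7.98
eef_pos: [0.4753, 0.0315, 0.1708]
tool_rot: [[0.0, -0.056, 0.998], [-0.0, 0.998, 0.056], [-1.0, -0.0, 0.0]]
ft_force: [-0.4, 0.5, 0.1]
opening: 0.63
```

```bash
python3 -c "
from h import *
f=snap('wrist','w5.png')
plan([.4746,.033,.10],93.3)
print(read_state()['ft_force'],read_state()['ft_torque'])
cv2.imwrite('pics/w5c.png',cv2.resize(cv2.imread('pics/w5.png')[200:350,156:356],(800,600),interpolation=cv2.INTER_CUBIC))"
```

```text
t 8.025 pos [0.4754 0.0316 0.1709] jaw 93.19 tilt [ 0.0003 -0.0003] F [ 0.07 -0.28 -0.17] op 0.628
row [ 0.0709  0.0014 -0.0007] -0.0019
[ 0.07146231 -0.2842497  -0.17309764] [ 0.04708989 -0.01315306 -0.00675259]
```

View pics/w5c.png

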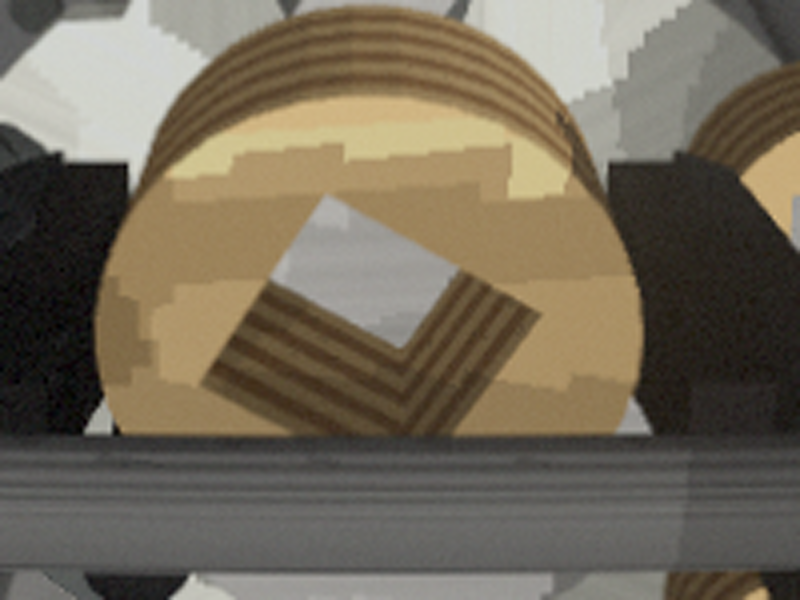

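drive_tool:
  moves:
    - [0.03,0.001,-0.0007,0]
    - [0.06,0.001,-0.0007,0]
    - [0.072,0.001,-0.0007,0]
    - [0.078,0.001,-0.0007,0]
    - [0.078,0.001,-0.0007,0]
    - [0.078,0.001,-0.0007,0]

```text
time: 8.78
eef_pos: [0.4751, 0.0337, 0.0935]
tool_rot: [[0.002, -0.057, 0.998], [0.0, 0.998, 0.057], [-1.0, 0.0, 0.002]]
ft_force: [0.3, -1.0, -0.4]
opening: 0.627
```

```bash
python3 -c "
from h import *
f=snap('side','s1.png')
f=snap('wrist','w6.png')
plan([.4746,.033,.085],93.3)
cv2.imwrite('pics/s1c.png',cv2.resize(cv2.imread('pics/s1.png')[100:250,150:350],(800,600),interpolation=cv2.INTER_CUBIC))
cv2.imwrite('pics/w6c.png',cv2.resize(cv2.imread('pics/w6.png')[200:350,156:356],(800,600),interpolation=cv2.INTER_CUBIC))"
```

```text
t 8.875 pos [0.475  0.0337 0.0934] jaw 93.28 tilt [0.0013 0.0001] F [ 0.17 -1.01 -0.82] op 0.628
row [ 0.0084 -0.0006 -0.0004] -0.0004
```

View pics/w6c.png

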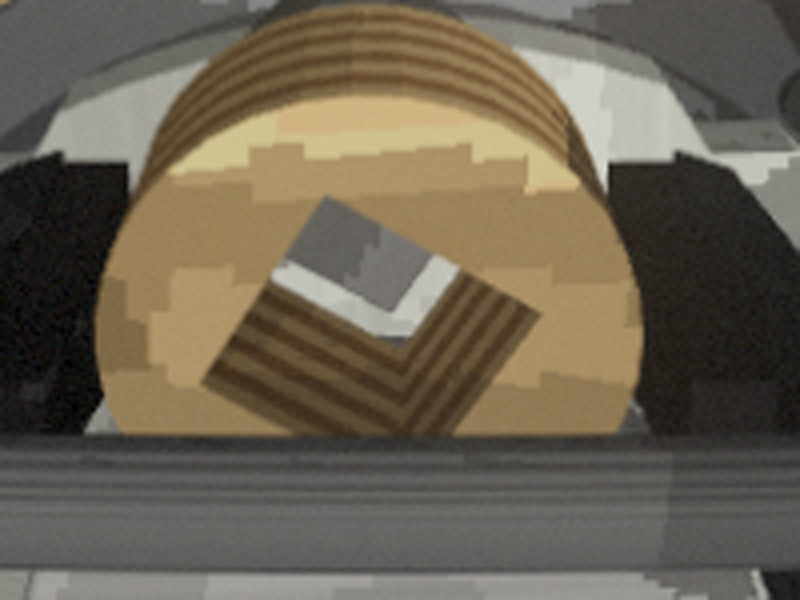

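View pics/s1c.png

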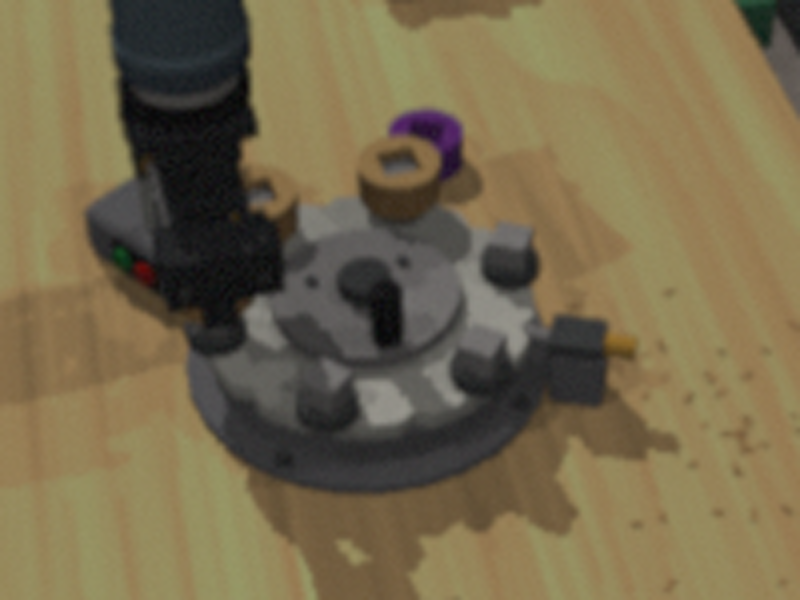

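```bash
python3 -c "
from q import *
f=load('w6.png'); 
u=lambda c,z:unproj(f,[np.array(c)/4+[156,200]-.375],z)[0,:2]
a=u((393,308),.084);b=u((402,347),.0934-.0048);t1=u((322,197),.1166);t2=u((540,315),.1166);t3=u((205,382),.1166)
l=u((278,258),.084); r=u((436,254),.084); bl=u((270,283),.0886); br=u((460,270),.0886)
print('arbor corner',a,'hole corner',b)
an=lambda p,q:np.degrees(np.arctan2(*(q-p)[::-1]))%90
print(an(a,l),an(a,r),'hole',an(b,bl),an(b,br),an(t1,t2),an(t1,t3))
for th in(61.6,60,):
  A=np.radians(th)
  print([ (np.round(.012*np.sqrt(2)*np.array([np.cos(A+k),np.sin(A+k)]),4)+0) for k in np.pi/4+np.pi/2*np.arange(4)])
print((t2+t3)/2)
"
```

```text
arbor corner [0.48958033 0.0378686 ] hole corner [0.49238254 0.03910323]
66.99115028914738 58.593769229638525 hole 64.17688449645263 60.47021525394396 62.09345849837155 63.11249565002336
[array([-0.0048,  0.0163]), array([-0.0163, -0.0048]), array([ 0.0048, -0.0163]), array([0.0163, 0.0048])]
[array([-0.0044,  0.0164]), array([-0.0164, -0.0044]), array([ 0.0044, -0.0164]), array([0.0164, 0.0044])]
[0.47522972 0.03416433]
```

drive_tool:
  moves:
    - [0.002,-0.0006,-0.001,0]
    - [0.004,-0.0006,-0.001,0]
    - [0.005,-0.0006,-0.001,0]
    - [0.006,-0.0006,-0.001,0]
    - [0.006,-0.0006,-0.001,0]

```text
time: 9.5
eef_pos: [0.4739, 0.0329, 0.0867]
tool_rot: [[0.001, -0.057, 0.998], [-0.0, 0.998, 0.057], [-1.0, -0.0, 0.001]]
ft_force: [1.9, 0.4, -1.9]
opening: 0.627
```

```bash
python3 -c "
from h import *
plan([.474,.033,.085],93.3)"
```

```text
t 9.5 pos [0.4739 0.0329 0.0867] jaw 93.28 tilt [ 0.0006 -0.    ] F [ 1.92  0.37 -1.87] op 0.627
row [0.0017 0.0001 0.0002] -0.0004
```

drive_tool:
  moves:
    - [0.001,0,0.0003,0]
    - [0.002,0,0.0003,0]
    - [0.003,0,0.0003,0]
    - [0.003,0,0.0003,0]

```text
time: 10.0
eef_pos: [0.474, 0.033, 0.0837]
tool_rot: [[0.0, -0.057, 0.998], [0.0, 0.998, 0.057], [-1.0, 0.0, 0.0]]
ft_force: [1.8, -0.9, -0.1]
opening: 0.63
```

```bash
python3 -c "
from h import *
plan([.474,.033,.069],93.3); print(read_state()['ft_torque'])"
```

```text
t 10.0 pos [0.474  0.033  0.0837] jaw 93.28 tilt [0.0003 0.    ] F [ 1.79 -0.92 -0.08] op 0.63
row [ 0.0147 -0.      0.    ] -0.0004
[-1.53319288e-01 -5.08324951e-01 -1.28020831e-04]
```

drive_tool:
  moves:
    - [0.002,0,0.0002,0]
    - [0.004,0,0.0003,0]
    - [0.006,0,0.0003,0]
    - [0.008,0,0.0003,0]
    - [0.01,0,0.0003,0]
    - [0.012,0,0.0003,0]
    - [0.012,0,0.0003,0]

```text
time: 10.88
eef_pos: [0.4741, 0.033, 0.0715]
tool_rot: [[-0.0, -0.057, 0.998], [0.0, 0.998, 0.057], [-1.0, 0.0, -0.0]]
ft_force: [2.6, -1.2, -2.4]
opening: 0.63
```

```bash
python3 -c "
from h import *
plan([.474,.033,.069],93.3); print(read_state()['ft_torque'])"
```

```text
t 10.875 pos [0.4741 0.033  0.0715] jaw 93.28 tilt [-0.  0.] F [ 2.63 -1.22 -2.39] op 0.63
row [ 0.0025 -0.     -0.0001] -0.0003
[-0.13693543 -0.46504441  0.04815546]
```

Follow the side force slightly and lower the remaining few mm.

drive_tool:
  moves:
    - [0.0008,-0.0002,0.0004,0]
    - [0.0015,-0.0002,0.0004,0]
    - [0.002,-0.0002,0.0004,0]
    - [0.0025,-0.0002,0.0004,0]
    - [0.0025,-0.0002,0.0004,0]

```text
time: 11.5
eef_pos: [0.4742, 0.0329, 0.0691]
tool_rot: [[-0.001, -0.057, 0.998], [-0.0, 0.998, 0.057], [-1.0, 0.0, -0.001]]
ft_force: [0.5, 0.2, -0.5]
opening: 0.631
```

```bash
python3 -c "
from h import *
plan([.474,.033,.069],93.3); print(read_state()['ft_torque'])"
```

```text
t 11.5 pos [0.4742 0.0329 0.0691] jaw 93.28 tilt [-0.0005 -0.    ] F [ 0.55  0.18 -0.52] op 0.631
row [ 0.0001  0.0001 -0.0002] -0.0003
[ 0.05625992 -0.02129752 -0.02189171]
```

drive_tool:
  moves:
    - [0.0004,0,0,0]
    - [0.0008,0,0,0]
    - [0.0008,0,0,0]

```text
time: 11.88
eef_pos: [0.4744, 0.0329, 0.0686]
tool_rot: [[-0.0, -0.057, 0.998], [-0.0, 0.998, 0.057], [-1.0, -0.0, -0.0]]
ft_force: [-2.0, -0.5, 4.5]
opening: 0.627
```

```bash
python3 -c "
from h import *
plan([.474,.033,.069],93.3); print(read_state()['ft_torque'])"
```

```text
t 11.875 pos [0.4744 0.0329 0.0686] jaw 93.28 tilt [-0.0001 -0.0001] F [-1.99 -0.5   4.51] op 0.627
row [-0.0004  0.0001 -0.0004] -0.0003
[0.04695283 0.26984997 0.01006824]
```

drive_tool:
  moves:
    - [0,0,0,0]
    - [0,0,0,0]
    - [0,0,0,0]
    - [0,0,0,0]
  fingers: 0.9

```text
time: 12.38
eef_pos: [0.4745, 0.0329, 0.0684]
tool_rot: [[0.0, -0.057, 0.998], [-0.0, 0.998, 0.057], [-1.0, -0.0, 0.0]]
ft_force: [-0.2, -0.1, -0.2]
opening: 0.9
```

drive_tool:
  moves:
    - [-0.01,0,0,0]
    - [-0.04,0,0,0]
    - [-0.09,0,0,0]
    - [-0.13,0,0,0]
    - [-0.13,0,0,0]
    - [-0.13,0,0,0]

```text
time: 13.12
eef_pos: [0.4741, 0.0327, 0.1983]
tool_rot: [[-0.0, -0.057, 0.998], [-0.0, 0.998, 0.057], [-1.0, -0.0, -0.0]]
ft_force: [-0.5, -0.3, -0.3]
opening: 0.903
```

```bash
python3 -c "
from h import *
snap('top','t2.png');snap('side','s2.png');snap('wrist','w7.png')
plan([.474,.033,.2],93.3)
cv2.imwrite('pics/s2c.png',cv2.resize(cv2.imread('pics/s2.png')[100:250,150:350],(800,600),interpolation=cv2.INTER_CUBIC))"
```

```text
t 13.275 pos [0.4736 0.0328 0.1974] jaw 93.29 tilt [-0.0023 -0.0002] F [ 0.91 -0.52 -0.21] op 0.901
row [-0.0026  0.0002  0.0004] -0.0003
```

View pics/s2c.png

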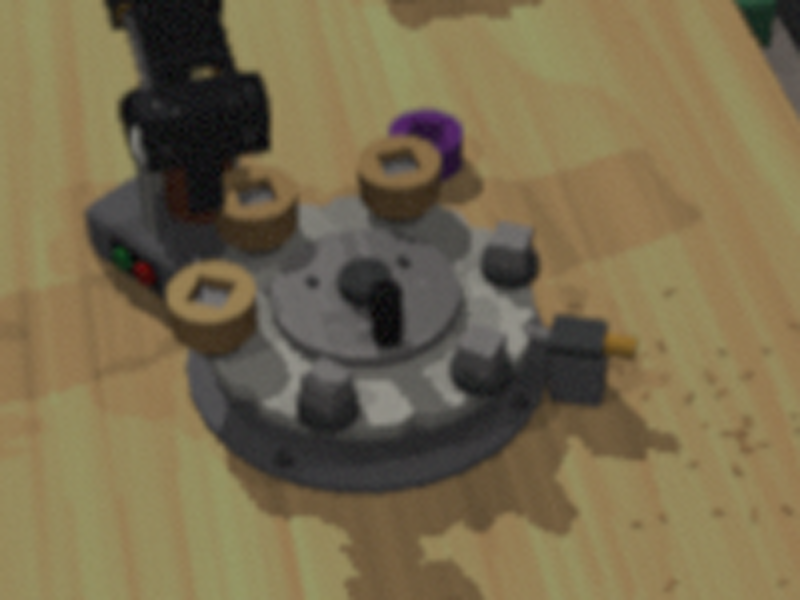

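View pics/w7.png

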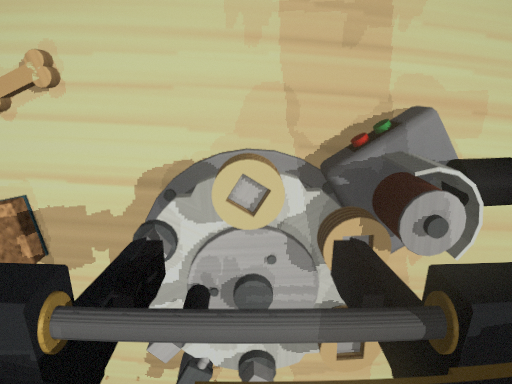

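```bash
python3 -c "
from h import *
print(read_state()['joint_pos'])
plan([.578,-.008,.2],6); plan([.578,-.008,.2],186)
f=load('w7.png');print(proj(f,[[.574,.042,.078],[.578,-.008,.109],[.578,-.008,.066]]))
"
```

```text
[  1.087187    17.66222069 -12.37818974 115.51032472   5.04796733
  47.45582414  79.13443183]
t 13.275 pos [0.4736 0.0328 0.1974] jaw 93.29 tilt [-0.0023 -0.0002] F [ 0.91 -0.52 -0.21] op 0.901
row [-0.0029 -0.0467  0.1019] 1.5234
t 13.275 pos [0.4736 0.0328 0.1974] jaw 93.29 tilt [-0.0023 -0.0002] F [ 0.91 -0.52 -0.21] op 0.901
row [-0.0029 -0.0467  0.1019] -1.6182
[[251.50866629 297.46041026]
 [190.21974632 320.07808032]
 [197.37958414 290.8908757 ]]
```

drive_tool:
  moves:
    - [0,-0.005,0.01,0.17]
    - [0,-0.01,0.02,0.34]
    - [0,-0.015,0.03,0.51]
    - [0,-0.02,0.04,0.68]
    - [0,-0.025,0.055,0.85]
    - [0,-0.03,0.07,1.02]
    - [0,-0.035,0.08,1.19]
    - [0,-0.04,0.09,1.36]
    - [-0.003,-0.047,0.102,1.52]
    - [-0.003,-0.047,0.102,1.52]
  fingers: 0.6

```text
time: 14.52
eef_pos: [0.5791, -0.0086, 0.2005]
tool_rot: [[-0.001, 0.994, 0.109], [-0.001, 0.109, -0.994], [-1.0, -0.001, 0.001]]
ft_force: [-0.1, 0.5, -0.5]
opening: 0.602
```

```bash
python3 -c "
from h import *
f=snap('wrist','w8.png')
plan([.578,-.008,.2],6)
print(proj(f,[[.574,.042,.078],[.578,-.008,.109],[.578,-.008,.066]])*1.5625)
cv2.imwrite('pics/w8b.png',cv2.resize(cv2.imread('pics/w8.png'),(800,600),interpolation=cv2.INTER_CUBIC))
cv2.imwrite('pics/w7c.png',cv2.resize(cv2.imread('pics/w7.png')[230:330,180:313],(798,600),interpolation=cv2.INTER_CUBIC))
"
```

```text
t 14.575 pos [ 0.5785 -0.0082  0.2004] jaw 6.37 tilt [-0.0018 -0.0005] F [-0.76 -0.21  0.73] op 0.605
row [ 0.0004 -0.0004 -0.0002] 0.0065
[[390.64313452 191.67721016]
 [387.64375926 308.17200738]
 [387.64833929 283.80990262]]
```

View pics/w8b.png

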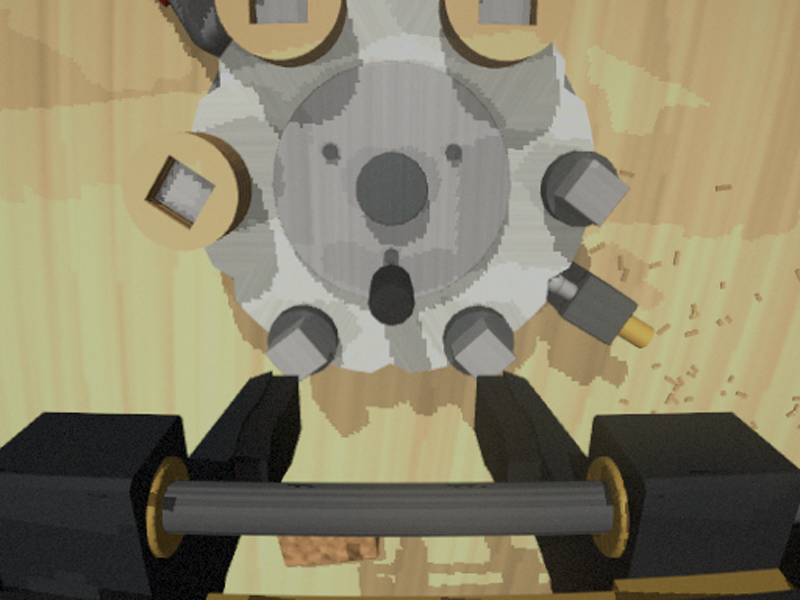

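View pics/w7c.png

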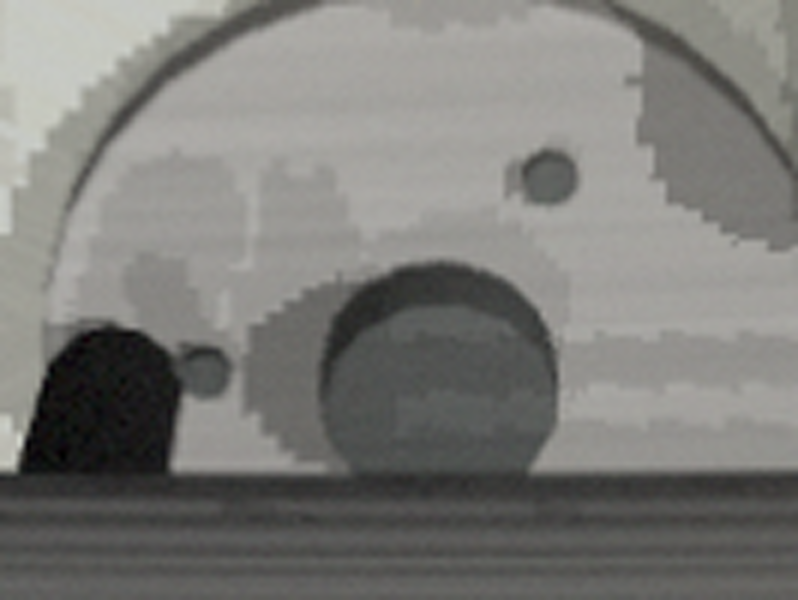

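```bash
python3 -c "
from h import *
f=load('w8.png')
print(unproj(f,[np.array((391.8,188.5))/1.5625-.2],.078),unproj(f,[np.array((391.8,302.5))/1.5625-.2],.109))
# wheels / seats
f=load('t2.png'); cv2.imwrite('pics/t2c.png',cv2.resize(cv2.imread('pics/t2.png')[120:250,120:280],(736,598),interpolation=cv2.INTER_CUBIC))
"
```

```text
[[0.57422429 0.04373152 0.078     ]] [[ 0.57944351 -0.00493235  0.109     ]]
```

```bash
python3 -c "
from h import *
plan([.5793,-.0063,.094],6)"
```

```text
t 14.575 pos [ 0.5785 -0.0082  0.2004] jaw 6.37 tilt [-0.0018 -0.0005] F [-0.76 -0.21  0.73] op 0.605
row [ 0.1064  0.0012 -0.0018] 0.0065
```

drive_tool:
  moves:
    - [0.04,0.0012,-0.0018,0.006]
    - [0.07,0.0012,-0.0018,0.006]
    - [0.085,0.0012,-0.0018,0.006]
    - [0.095,0.0012,-0.0018,0.006]
    - [0.106,0.0012,-0.0018,0.006]
    - [0.106,0.0012,-0.0018,0.006]
    - [0.106,0.0012,-0.0018,0.006]

```text
time: 15.45
eef_pos: [0.5805, -0.0063, 0.096]
tool_rot: [[0.001, 0.995, 0.102], [0.0, 0.102, -0.995], [-1.0, 0.001, 0.0]]
ft_force: [-0.0, 0.1, -0.0]
opening: 0.603
```

drive_tool:
  moves:
    - [0,0,0,0]
    - [0,0,0,0]
    - [0,0,0,0]
    - [0,0,0,0]
  fingers: 0.31
  squeeze: 30

```text
time: 15.95
eef_pos: [0.5801, -0.0063, 0.0955]
tool_rot: [[0.0, 0.995, 0.102], [-0.0, 0.102, -0.995], [-1.0, 0.0, 0.0]]
ft_force: [-0.5, -0.0, 0.8]
opening: 0.311
```

```bash
cat > arc.py <<'E'
from h import *
import sys
# absolute plan for angles along arc, tool axes at present
C=np.array([.574,.0434]);s=read_state();R=s['tool_rot'];p=s['eef_pos'];a=np.degrees(np.arctan2(R[1,1],R[0,1]))
for k in map(float,sys.argv[1:]):
    t=np.radians(-83.9-k);d=R.T@np.array([*(C+.05*np.array([np.cos(t),np.sin(t)])-p[:2]),0])
    print(k,np.round(d[1:],4),round(-np.radians(6-k-a),3))
print(p,a,s['ft_force'],s['opening'],s['time'])
E
python3 arc.py 0 5 10 15 20 25 30 35
python3 -c "
from h import *
snap('wrist','w9.png');snap('side','s3.png')
cv2.imwrite('pics/s3c.png',cv2.resize(cv2.imread('pics/s3.png')[100:250,150:350],(800,600),interpolation=cv2.INTER_CUBIC))"
```

```text
0.0 [-0.0007 -0.    ] -0.003
5.0 [-0.0051 -0.0002] 0.085
10.0 [-0.0094 -0.0008] 0.172
15.0 [-0.0137 -0.0017] 0.259
20.0 [-0.0179 -0.003 ] 0.346
25.0 [-0.0219 -0.0046] 0.434
30.0 [-0.0258 -0.0066] 0.521
35.0 [-0.0295 -0.009 ] 0.608
[ 0.58005131 -0.00627818  0.09548045] 5.851662934781669 [-0.4510526  -0.00114598  0.75344377] 0.3112964945121574 15.95
```

View pics/w9.png

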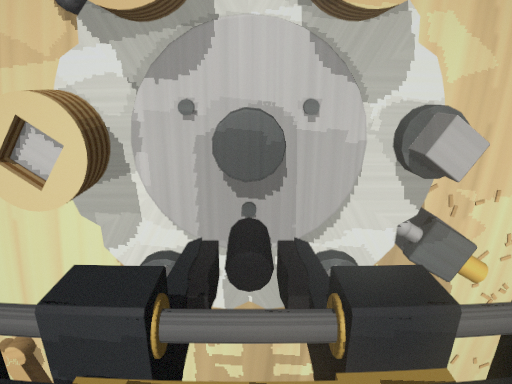

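View pics/s3c.png

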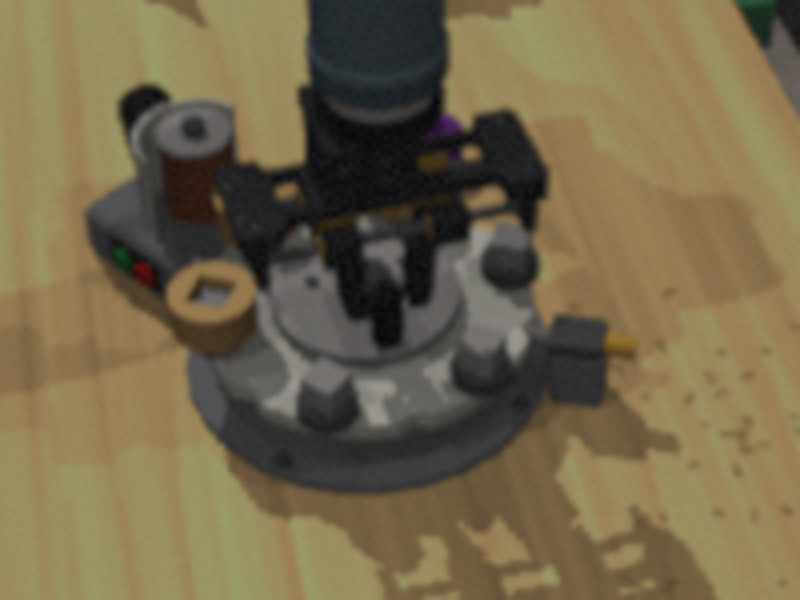

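```bash
python3 -c "
from h import *
f=load('w9.png');s=load('s3.png');p=np.array([.58,-.0063,.0955])
print(proj(f,[p,[.5793,-.0063,.109],[.5793,-.0063,.066]]),(proj(s,[p,[.5793,-.0063,.109],[.5793,-.0063,.066]])-[150,100])*4)
print(unproj(f,[(249,264)],.109))
cv2.imwrite('pics/w9c.png',cv2.resize(cv2.imread('pics/w9.png')[200:300,180:313],(798,600),interpolation=cv2.INTER_CUBIC))
"
```

```text
[[250.14768565 257.84033958]
 [248.75741682 272.26793224]
 [248.51721914 232.60492588]] [[386.10887438 302.20754575]
 [384.49748318 286.3644283 ]
 [386.0786018  336.51255894]]
[[ 0.57898826 -0.00226886  0.109     ]]
```

View pics/w9c.png

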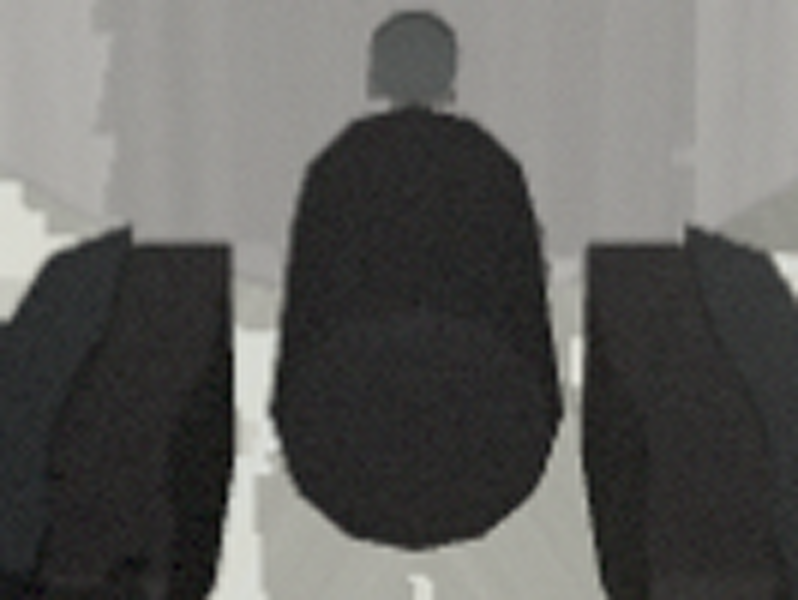

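drive_tool:
  moves:
    - [-0.003,-0.0001,0.04,0.04]
    - [-0.0051,-0.0002,0,0.085]
    - [-0.0094,-0.0008,0,0.17]
    - [-0.0137,-0.0017,0,0.26]

```text
time: 16.55
eef_pos: [0.5783, -0.0059, 0.1092]
tool_rot: [[-0.0, 0.987, -0.159], [0.0, -0.159, -0.987], [-1.0, -0.0, -0.0]]
ft_force: [0.4, -0.3, -0.7]
opening: 0.31
```

I swapped the columns in that call: the tool rose 14 mm and went briefly outward instead of following the arc. I'm checking the scene before going on.

```bash
python3 -c "
from h import *
snap('wrist','w10.png');snap('side','s4.png')
plan([.5793,-.0063,.0955],6)
cv2.imwrite('pics/s4c.png',cv2.resize(cv2.imread('pics/s4.png')[100:250,150:350],(800,600),interpolation=cv2.INTER_CUBIC))"
```

```text
t 16.65 pos [ 0.5786 -0.0064  0.1095] jaw -9.07 tilt [ 0.0007 -0.0002] F [ 0.19 -0.27 -0.42] op 0.31
row [ 0.014   0.0007 -0.0002] -0.263
```

View pics/w10.png

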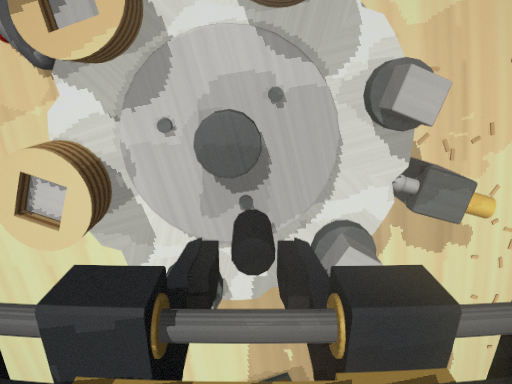

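View pics/s4c.png

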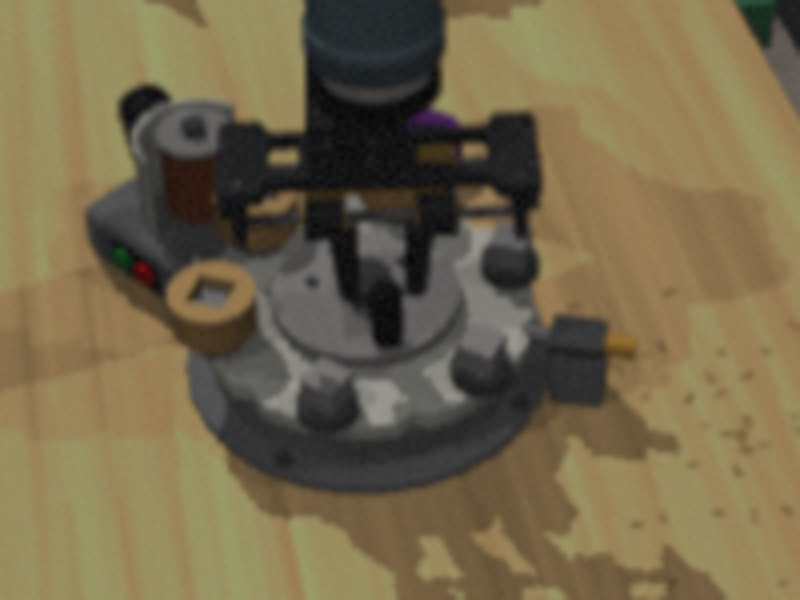

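drive_tool:
  moves:
    - [0,0.0007,0,-0.13]
    - [0,0.0007,0,-0.26]
    - [0.005,0.0007,0,-0.263]
    - [0.01,0.0007,0,-0.263]
    - [0.014,0.0007,0,-0.263]
    - [0.014,0.0007,0,-0.263]

```text
time: 17.4
eef_pos: [0.5787, -0.0065, 0.0946]
tool_rot: [[-0.001, 0.995, 0.104], [-0.0, 0.104, -0.995], [-1.0, -0.001, 0.0]]
ft_force: [-0.0, -0.8, 0.9]
opening: 0.312
```

```bash
sed -i 's/print(k,np.round(d\[1:\],4),round(-np.radians(6-k-a),3))/print(k,[0.0,*np.round(d[1:],4).tolist(),round(float(-np.radians(6-k-a)),3)])/' arc.py; python3 arc.py 0 4 8 12 16 20 24 28 32 36
```

```text
0.0 [0.0, 0.0006, -0.0002, -0.0]
4.0 [0.0, -0.0029, -0.0003, 0.07]
8.0 [0.0, -0.0063, -0.0006, 0.14]
12.0 [0.0, -0.0098, -0.0012, 0.209]
16.0 [0.0, -0.0132, -0.0021, 0.279]
20.0 [0.0, -0.0165, -0.0031, 0.349]
24.0 [0.0, -0.0197, -0.0044, 0.419]
28.0 [0.0, -0.0228, -0.006, 0.489]
32.0 [0.0, -0.0259, -0.0077, 0.558]
36.0 [0.0, -0.0288, -0.0097, 0.628]
[ 0.57869935 -0.00654581  0.09457901] 5.995711978649634 [-0.03828565 -0.80673454  0.87720875] 0.31200016875711845 17.4
```

drive_tool:
  moves:
    - [0,-0.003,-0.0003,0.07]
    - [0,-0.0063,-0.0006,0.14]
    - [0,-0.0098,-0.0012,0.21]
    - [0,-0.0132,-0.0021,0.28]
    - [0,-0.0165,-0.0031,0.35]
    - [0,-0.0197,-0.0044,0.42]

```text
time: 18.15
eef_pos: [0.5614, -0.0047, 0.096]
tool_rot: [[0.005, 0.95, -0.313], [-0.001, -0.313, -0.95], [-1.0, 0.005, -0.001]]
ft_force: [5.2, -1.0, -2.6]
opening: 0.307
```

```bash
python3 arc.py 22 26 30 34 38 42 46 50 54;  python3 -c "
from h import *
snap('wrist','w11.png')"
```

```text
22.0 [0.0, -0.0011, 0.0003, -0.039]
26.0 [0.0, -0.0045, 0.0003, 0.031]
30.0 [0.0, -0.008, 0.0001, 0.101]
34.0 [0.0, -0.0115, -0.0004, 0.171]
38.0 [0.0, -0.0149, -0.0011, 0.241]
42.0 [0.0, -0.0183, -0.002, 0.31]
46.0 [0.0, -0.0215, -0.0032, 0.38]
50.0 [0.0, -0.0247, -0.0046, 0.45]
54.0 [0.0, -0.0278, -0.0062, 0.52]
[ 0.56139053 -0.00474092  0.09595004] -18.215346317733474 [ 5.23532614 -0.99291797 -2.62436505] 0.3068043528588005 18.15
```

View pics/w11.png

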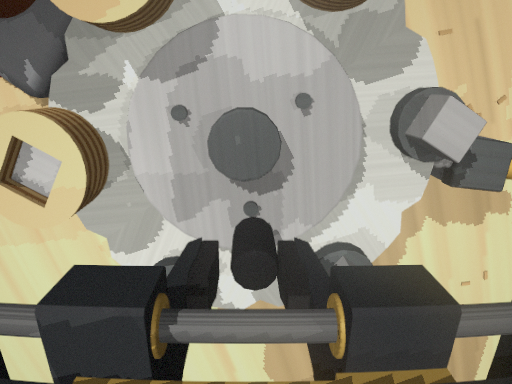

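drive_tool:
  moves:
    - [0,-0.0034,-0.0001,0.07]
    - [0,-0.007,-0.0004,0.14]
    - [0,-0.0104,-0.001,0.21]
    - [0,-0.0138,-0.0018,0.28]
    - [0,-0.0171,-0.0029,0.35]
    - [0,-0.0203,-0.0042,0.42]
    - [0,-0.0234,-0.0057,0.49]
    - [0,-0.0234,-0.0057,0.49]

```text
time: 19.2
eef_pos: [0.5393, 0.008, 0.0956]
tool_rot: [[0.002, 0.694, -0.72], [-0.001, -0.72, -0.694], [-1.0, 0.002, -0.001]]
ft_force: [1.0, -2.1, 2.0]
opening: 0.31
```

```bash
python3 arc.py 50 52 54 56 58 60 61 62;  python3 -c "
from h import *
snap('wrist','w12.png')"
```

```text
50.0 [0.0, 0.0005, 0.0004, -0.036]
52.0 [0.0, -0.0012, 0.0005, -0.001]
54.0 [0.0, -0.003, 0.0004, 0.034]
56.0 [0.0, -0.0047, 0.0003, 0.069]
58.0 [0.0, -0.0065, 0.0002, 0.104]
60.0 [0.0, -0.0082, -0.0, 0.138]
61.0 [0.0, -0.0091, -0.0001, 0.156]
62.0 [0.0, -0.0099, -0.0003, 0.173]
[0.5392716  0.00803377 0.09561466] -46.0670801454081 [ 0.98754167 -2.14869233  2.02317349] 0.30995418369846084 19.2
```

View pics/w12.png

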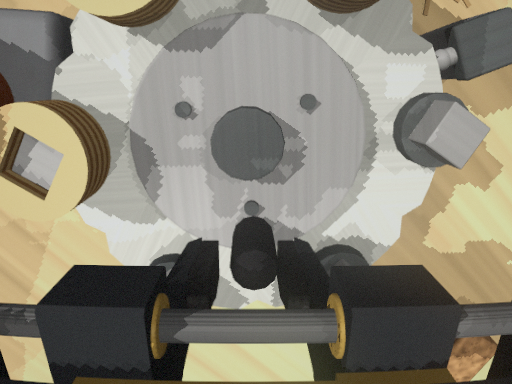

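drive_tool:
  moves:
    - [0,-0.0017,0,0.035]
    - [0,-0.0035,-0.0001,0.07]
    - [0,-0.0053,-0.0003,0.105]
    - [0,-0.007,-0.0005,0.14]
    - [0,-0.0079,-0.0006,0.157]
    - [0,-0.0079,-0.0006,0.157]
    - [0,-0.0079,-0.0006,0.157]

```text
time: 20.12
eef_pos: [0.533, 0.0148, 0.0949]
tool_rot: [[-0.001, 0.572, -0.82], [0.0, -0.82, -0.572], [-1.0, -0.001, 0.001]]
ft_force: [0.5, 0.3, 0.1]
opening: 0.309
```

```bash
python3 arc.py 58 60 61 62 63;  python3 -c "
from h import *
snap('wrist','w13.png')
f=snap('side','s5.png')
cv2.imwrite('pics/w13c.png',cv2.resize(cv2.imread('pics/w13.png')[200:300,180:313],(798,600),interpolation=cv2.INTER_CUBIC))"
```

```text
58.0 [0.0, 0.0028, -0.0, -0.054]
60.0 [0.0, 0.0011, 0.0, -0.019]
61.0 [0.0, 0.0002, 0.0, -0.001]
62.0 [0.0, -0.0007, 0.0, 0.016]
63.0 [0.0, -0.0015, 0.0, 0.033]
[0.5329999  0.01483114 0.09489162] -55.082094586428354 [0.53451309 0.26813283 0.11339304] 0.30925683240100826 20.125
```

View pics/w13c.png

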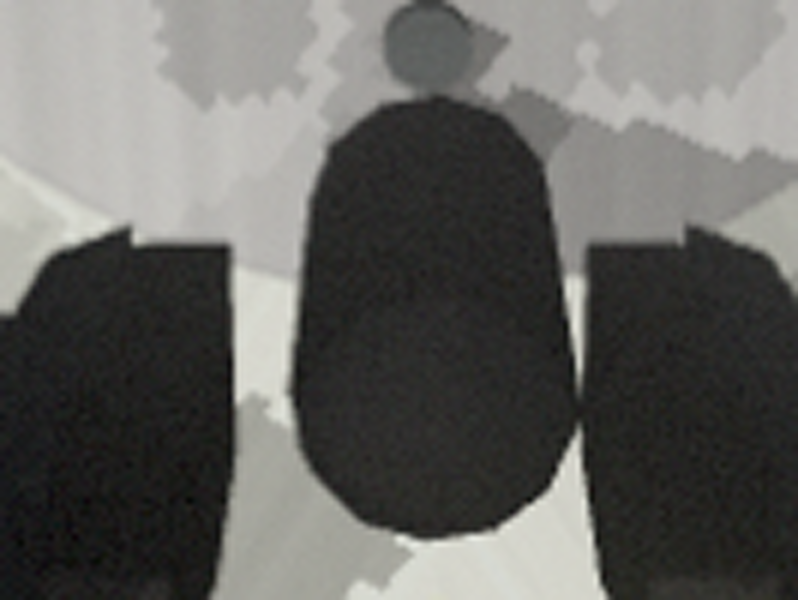

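drive_tool:
  moves:
    - [0,0,0,0]
    - [0,0,0,0]
    - [-0.02,0,0,0]
    - [-0.06,0,0,0]
    - [-0.11,0,0,0]
    - [-0.15,0,0,0]
    - [-0.15,0,0,0]
  fingers: 0.45

```text
time: 21.1
eef_pos: [0.5354, 0.0145, 0.2481]
tool_rot: [[0.006, 0.572, -0.82], [0.001, -0.82, -0.572], [-1.0, 0.002, -0.006]]
ft_force: [0.1, -0.1, 0.2]
opening: 0.452
```

```bash
python3 -c "
from h import *
plan([.4,-.2,.3],-54)"
```

```text
t 21.1 pos [0.5354 0.0145 0.2481] jaw -55.12 tilt [0.006  0.0013] F [ 0.07 -0.07  0.19] op 0.452
row [-0.053   0.0987  0.2334] -0.0196
```

drive_tool:
  moves:
    - [-0.02,0.02,0.05,0]
    - [-0.04,0.04,0.1,0]
    - [-0.05,0.06,0.15,0]
    - [-0.05,0.08,0.2,0]
    - [-0.05,0.1,0.23,0]
    - [-0.05,0.1,0.23,0]
    - [-0.05,0.1,0.23,0]

```text
time: 21.98
eef_pos: [0.402, -0.1981, 0.2945]
tool_rot: [[-0.001, 0.572, -0.82], [0.0, -0.82, -0.572], [-1.0, -0.001, 0.001]]
ft_force: [0.1, -0.2, 0.1]
opening: 0.447
```

```bash
python3 -c "
from h import *
snap('top','t3.png');snap('side','s6.png')
for n,o in(('t3',(120,120)),('s6',(150,110))):
  cv2.imwrite('pics/%sc.png'%n,cv2.resize(cv2.imread('pics/%s.png'%n)[o[1]:o[1]+130,o[0]:o[0]+160],(736,598),interpolation=cv2.INTER_CUBIC))"
```

```text
(no output)
```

View pics/t3c.png

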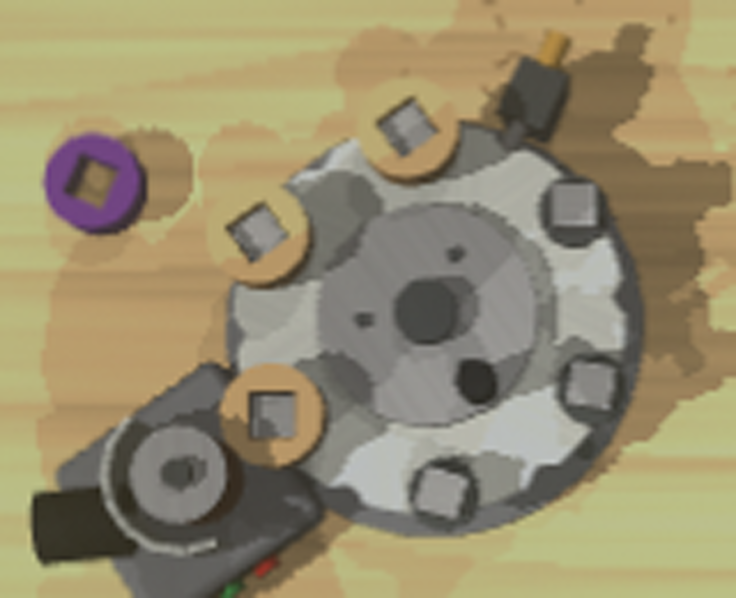

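View pics/s6c.png

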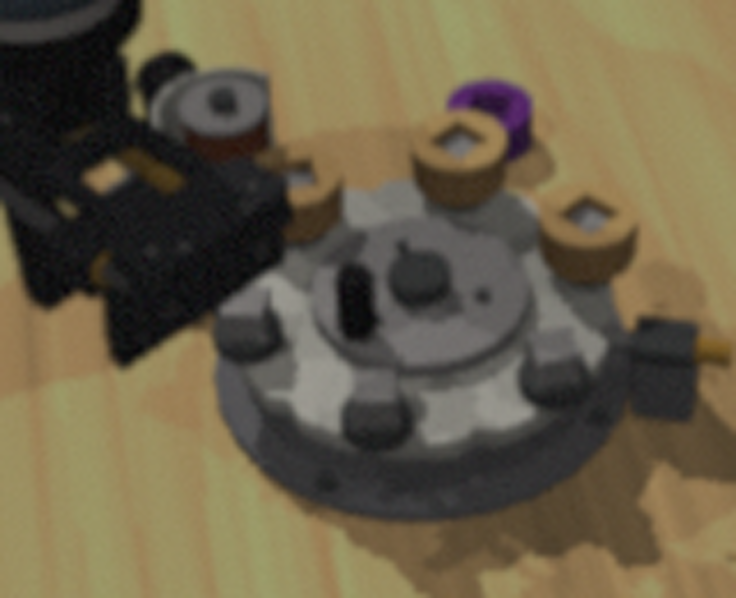

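Run:
```python
from h import *
f=load('t3.png'); o=lambda p:np.array(p)/4.6+120-0.39
C=np.array([.5737,.0414])
h0=unproj(f,[o((515,298))],.109)[0,:2]-C;h1=unproj(f,[o((476,381))],.109)[0,:2]-C
a=lambda v:np.degrees(np.arctan2(v[1],v[0]));print(a(h0),a(h1),(a(h0)-a(h1))%360)
# block & bone unchanged: image difference at start vs now
A=load('top0.png')['image'].astype(int);B=f['image'].astype(int)
print(read_state()['qvel'].round(3),read_state()['time'])
cv2.imwrite('pics/cmp.png',np.vstack([A[170:280,270:390],B[170:280,270:390]]).astype(np.uint8)[:,:,::-1].repeat(2,0).repeat(2,1))
```

```text
-86.33495311010365 -144.57077902864268 58.23582591853902
[-0.176 -0.183  0.129 -0.2    0.149  0.046  0.176] 22.075
```

View pics/cmp.png

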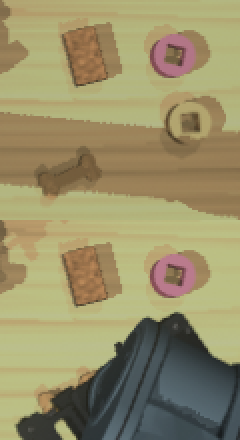

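```bash
python3 -c "
from plant import job
print(job.finish_job())"
```

```text
the job is handed in; nothing more can be done
None
```

The loose wheel is on the loading-station arbor and the dial is one click clockwise, so the wheel now stands at the sanding drum. I handed the job in at about 22 s.

- **Seating:** I set the hole to the arbor's angle as seen in the wrist camera, and the wheel dropped on at the first try. It went down about 20 mm with no more than about 3 N on the wrist. At the bottom it met the boss at 4.5 N. In the side view it stood level with the two mounted wheels after I let go.
- **Dial:** I turned it by the handle with the fingers loosely around it, about 3 mm clear on each side. The force was near zero at the end, before I lifted clear.
- **Last checks:**
    - In the top view, wheels and arbors lie within about 1 mm of where stations stood at the start, so the dial is in the notch.
    - The handle angle read by eye gave 58.2° from the top view and about 60.3° from the wrist view. They differ by 2°, which is about my reading error.
    - The sanding block looks unmoved. The arm partly covered the plywood bone in the last picture, but nothing came near it.
- **One mistake:** In my first turning move I put the numbers in the wrong columns. The tool rose about 14 mm off the handle, and one step was commanded 40 mm outward. Pictures showed nothing disturbed, so I lowered it again and carried on.

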